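Dose the measuring vessel and hold the probe in its guide hole

TASK

Press the red plunger of the bottle-top dispenser all the way down and let it come back up, so that a dose goes into the glass measuring vessel beside it. Then lift the probe out of its stand by its blue head and lower it upright through the green guide collar in the vessel's lid, without the probe touching the vessel, its guide or the dispenser, until the orange band on the stem is level with the collar's top. Finish while still holding the probe in the gripper, motionless, upright and centred in the hole, and leave the two loose bottles and the beaker where they stand.

Things in the scene. Friction and masses are not known exactly. Their poses are not given: they have to be found in the camera images.
- station: Fixed white base plate, 120 x 260 x 10 mm, origin under its centre. On its own y axis stand the glass vessel (y = -75 mm, 84 mm diameter, white lid 92 mm, lid top 96 mm above the bench, inner floor 14 mm) and the amber dispenser bottle (y = +75 mm, 68 mm diameter). A 6 mm steel tube runs from bottle neck to lid, 34 mm from the guide's axis at its nearest, its top 117 mm above the bench.
- guide (a point): Centre of the guide hole at the top of the green guide collar, 115 mm above the bench. The collar stands 19 mm above the lid, 42 mm outside diameter; the hole is vertical, 26 mm diameter, 29 mm long through collar and lid, open into the vessel below.
- plunger_top (a point): Centre of the flat top of the dispenser's red plunger cap (36 mm diameter, 16 mm thick), 166 mm above the bench when up; it moves with the plunger.
- plunger (a joint): Plunger travel in m: 0 = up, 0.014 = fully down; straight down. Its spring pushes back with about 4 N at the top and 12 N fully down, and raises it again when let go.
- holder: Fixed probe stand: grey foot 90 mm diameter, two thin posts and a grey ring 60 mm across at the top, ring top 110 mm above the bench, with an 18 mm hole in which the probe hangs by its head; origin at the centre of the foot's underside.
- probe: Loose cordless probe, 145 mm long, 60 to 112 g: white round stem 10 mm diameter and 95 mm long, then a blue cylindrical head 28 mm diameter and 50 mm tall to grip. Origin at the stem's tip, z along the stem up towards the head: head from z = 95 to 145 mm. It starts upright in the stand, the head's underside on the ring, tip 15 mm above the bench.
- band (a point): Middle of the 6 mm tall orange band on the probe's stem, on the stem's axis, 50 mm above the tip.
- amber_bottle: Loose amber bottle with black cap, 68 mm diameter, 150 mm tall, a bystander; origin at the centre of its underside.
- white_bottle: Loose white bottle with grey cap, 56 mm diameter, 130 mm tall, a bystander; origin at the centre of its underside.
- beaker: Loose glass beaker, 68 mm diameter, 85 mm tall, a bystander; origin at the centre of its underside.
Not all that is in view belongs to the job. There is more than one size of the probe; the job needs the middle-sized.

How it is judged (in metres and radians):
On the way, in this order (a step that is already met when the one before it is completed fails the run):
1. the plunger is pressed down (at least 11 of its 14 mm) (value of joint plunger above 0.011 m), for 0.05 s.
2. the plunger is back up (value of joint plunger below 0.002 m), for 0.1 s.
3. the probe is held clear of its stand, tip above the collar (height (world z) of probe above 0.118 m and contact force between the fingers and probe above 0.5 N and contact force between probe and station below 0.2 N and contact force between probe and holder below 0.2 N), for 0.1 s.
4. the probe's tip is inside the guide hole (z of probe in the frame of guide below -0.003 m and horizontal distance between probe and guide below 0.009 m and contact force between the fingers and probe above 0.5 N), for 0.05 s.
At the end, for the whole second after the job is handed in: Gripper holds the probe still, upright (0.1 rad), touching neither station nor stand; orange band within 8 mm of the collar top's height and 5 mm of the hole's axis, tip within 7 mm of the axis; plunger up; loose bottles and beaker within 15 mm of their places (z of band in the frame of guide between -0.008 and 0.008 m and horizontal distance between band and guide below 0.005 m and horizontal distance between probe and guide below 0.007 m and angle between probe's own z axis and vertical below 0.1 rad and linear speed of probe below 0.015 m/s and contact force between the fingers and probe above 0.5 N and contact force between probe and station below 0.2 N and contact force between probe and holder below 0.2 N and value of joint plunger below 0.002 m and distance of each of amber_bottle, white_bottle, beaker from where it was at the start of the episode below 0.015 m); the arm keeps its last pose, push and grip.
It fails at once if the probe touches the vessel, its guide or the dispenser (contact force between probe and station above 0.2 N).
It fails at once if a loose bottle or the beaker is pushed away or tipped (distance of any of amber_bottle, white_bottle, beaker from where it was at the start of the episode above 0.015 m or angle between any of amber_bottle, white_bottle, beaker's own z axis and vertical above 0.25 rad).
It also fails if it takes over 58 s, if anything falls off the work surface, if the arm or the gripper's body presses on something with over 40 N, if the wrist force passes 120 N, or if a joint passes its speed limit or range.

ROBOT

A 7-joint arm with a two-finger parallel gripper is mounted at the origin on the work surface. World frame = base frame: x ahead of the robot, y to its left, z up, the work surface at z = 0. Lengths are in m, angles in degrees, forces in N, time in s.
With the tool pointing down it reaches from about 0.425 to 0.875 m from the base axis. Payload 4.7 kg.
Tool frame: the origin (TCP) lies at the very end of the fingers, on their centre line; the grasp point (between the pads) lies 19 mm behind it; z points along the fingers, y is the line along which they close (so a half turn about z gives the same grasp; the last joint's range is limited). The gripper opens to 87 mm and grips with 3 to 60 N. Pads are 19 mm wide; open, the fingers measure 117 mm over their backs; the gripper's body (75 mm by 190 mm) begins 51 mm behind the grasp point.
Start: joints at [-69.838, 18.392, -4.016, 83.108, 1.295, 78.541, -3.26], TCP at [0.215, 0.613, 0.223] pointing down, gripper open.
Joint ranges: [-163.93, 163.93], [-17.29, 119.83], [-79.2, 71.16], [3.27, 140.29], [-89.18, 269.18], [5.43, 117.66], [-154.24, 154.24]. Speed limits (degrees/s): [147.25, 147.25, 180, 180, 180, 180, 180].

INTERFACE

Orientations are given as [roll, pitch, yaw] about the fixed x, y, z axes, in that order (R = Rz(yaw) Ry(pitch) Rx(roll)).
In Python, from station import manip gives the robot as it stands.
- The arm moves only by the shell command python3 -m pendant 'ROWS' [FORCE]. ROWS is JSON, a list of rows, each a list of 7 numbers: the shift along the tool's x, y, z in mm, then the turn, a rotation vector about the tool's x, y, z in rad, then the opening, from -1 (shut) to 1 (fully open). A call has 1 to 8 rows; each row is the pose to reach, as a shift and turn from the pose commanded when the call began, along the tool's axes at that moment; what a row does not reach only later rows make up. A row lasts 1/12 s, in which the tool goes at most 41.7 mm and 7.16 degrees, less where a joint would pass 70% of its speed; a pose out of reach is approached as far as the arm can. A call with a gripper value outside its range is refused whole. The fingers move at their own pace and stop on an object; FORCE is the grip in N (left out, the last holds). Time passes only in rows, so rows that repeat a pose let the fingers close. It gives the time, the measured TCP pose, the force, the opening and the grip force at its end, in the units of the state.
- manip.read_state(): the state, without advancing time (a new reading comes with each control period).
- manip.capture(name): name is "scene" or "top" or "wrist"; returns a dict with "frame" (400x640x3 uint8, blue, green, red), "fx", "fy", "cx", "cy" (pixels), "origin" and "orientation" of the camera in the world; the wrist camera has in their place "mount" (4x4, takes a point from camera to tool coordinates, whose origin is the TCP and whose axes are the flange's). Camera axes: x right, y down, z forward; pixel columns grow to the right and rows downward; lengths in m; the calibration is good to about 2 mm. A picture is of the moment at which its call begins: read the wrist's pose just before it. There is no depth.
- manip.hand_in(): hands the job in; it is judged then, once.
The state is a dict: "clock": time; "qpos": joint angles; "joint_velocities": joint speeds; "joint_torque": joint torques, N m; "tool_pos": TCP position; "tcp_rot": TCP orientation; "wrist_force": force on the tool from outside, world axes, zero at the start; "wrist_torque": the same for the moment, N m; "gripper_width": finger opening in m; "grip_force": force on a finger pad.
Only numpy, scipy, OpenCV 4.12 (cv2) and the standard library are available. Lean on these libraries where they do the work, as an engineer would, in place of code of your own. Each camera call takes 0.05 s, during which the arm holds its last target. There are 200 camera calls.

## Working session

There is one attempt and no reset: what is moved stays moved. The work goes in short steps, Python scripts to look and compute and a shell command to move; the robot and the scene stay as the last step left them, time stands still between calls to the robot, and variables do not carry over. Pictures are saved under pics/ and viewed, at most 10 in all, crops included, and the job is handed in when it is done.

```bash
mkdir -p pics
cat > h.py <<'E'
import numpy as np, cv2
from station import manip
from scipy.spatial.transform import Rotation as R
def cam(n):
    s=manip.read_state(); c=manip.capture(n)
    if 'mount' in c:
        T=np.eye(4);T[:3,:3]=R.from_euler('xyz',s['tcp_rot'],degrees=True).as_matrix();T[:3,3]=s['tool_pos']
        M=T@np.array(c['mount']); c['o']=M[:3,3]; c['R']=M[:3,:3]
    else:
        c['o']=np.array(c['origin']); q=np.array(c['orientation'])
        c['R']=q if q.shape==(3,3) else R.from_euler('xyz',q,degrees=True).as_matrix()
    return c
def ray(c,u,v):
    d=c['R']@np.array([(u-c['cx'])/c['fx'],(v-c['cy'])/c['fy'],1]); return c['o'],d
def onz(c,u,v,z):
    o,d=ray(c,u,v); return o+d*(z-o[2])/d[2]
def proj(c,p):
    q=c['R'].T@(np.array(p)-c['o']); return c['fx']*q[0]/q[2]+c['cx'],c['fy']*q[1]/q[2]+c['cy']
E
python3 - <<'E'
from h import *
print(manip.read_state())
for n in ['scene','top']:
    c=cam(n); cv2.imwrite(f'pics/{n}.png',c['frame']); print(n,c['fx'],c['cx'],c['cy'],c['origin'],c['orientation'])
E
```

```text
{'clock': 0.0, 'qpos': array([-69.83638093,  18.43784742,  -4.01677963,  83.1743439 ,
         1.29549008,  78.5403887 ,  -3.26311106]), 'joint_velocities': array([-0.01896212,  0.02925922,  0.03250865, -0.02472062,  0.05928679,
       -0.01217661, -0.00970659]), 'joint_torque': array([ 6.47969409e-04, -4.91300547e+01, -4.03643483e-01, -3.12522876e+01,
       -6.38059666e-02,  4.38025407e-02,  1.81812579e-04]), 'tool_pos': array([0.21528794, 0.61273184, 0.22148031]), 'tcp_rot': array([-1.79892695e+02,  5.81902058e-03,  1.60644295e+02]), 'wrist_force': array([ 0.82157456,  0.86293775, -0.11820068]), 'wrist_torque': array([0.05675914, 0.00997316, 0.04391308]), 'grip_force': 0.0, 'gripper_width': 0.08703519252415609}
scene 489.1506282004898 318.4648035544017 206.97751635948958 [ 1.43021079 -0.04188539  0.70514554] [-124.47211946    0.50974869   85.78026007]
top 413.7417993616381 312.0716493856358 193.8444990275811 [0.37494857 0.01005169 1.02621754] [-165.86570103    0.21906417  -87.4890198 ]
```

View pics/scene.png

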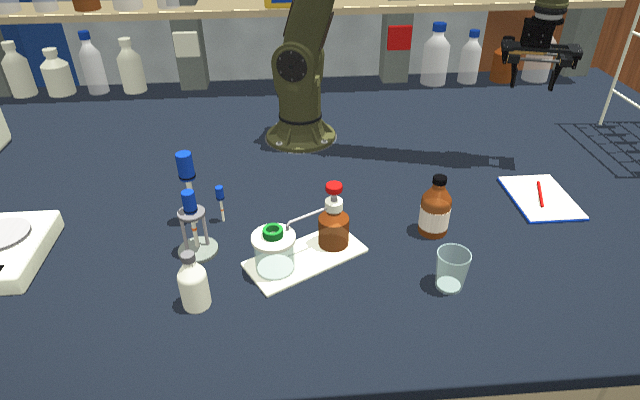

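View pics/top.png

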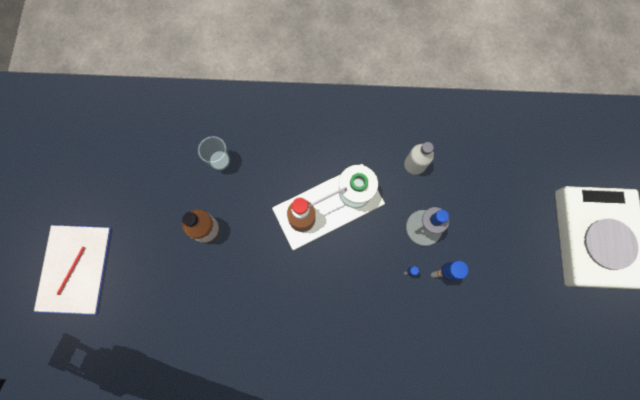

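The candidates for the probe are three blue heads: in the stand at scene (188,200) / top (441,216), a larger one behind at (185,165) / (459,270), and a small one at (220,192) / (414,271). The stand's probe is middle-sized, so I choose that one. The red cap is at top (300,206) and the green collar at (359,183). Next I measure these and check with a crop.

```bash
cat >> h.py <<'E'
LIM={'blue':((105,150,60),(130,255,255)),'green':((60,100,40),(90,255,255)),'red':((0,180,90),(4,255,255)),'red2':((174,180,90),(180,255,255))}
def blobs(c,k,amin=15):
    h=cv2.cvtColor(c['frame'],cv2.COLOR_BGR2HSV)
    m=cv2.inRange(h,*[np.array(a) for a in LIM[k]])
    if k=='red': m|=cv2.inRange(h,*[np.array(a) for a in LIM['red2']])
    n,_,st,ce=cv2.connectedComponentsWithStats(m)
    return [(st[i].tolist(),ce[i].round(1).tolist()) for i in range(1,n) if st[i][4]>=amin],m
def cross(r1,r2):
    A=np.array([r1[1],-r2[1]]).T; t=np.linalg.lstsq(A,r2[0]-r1[0],rcond=None)[0]
    a=r1[0]+t[0]*r1[1]; b=r2[0]+t[1]*r2[1]; return (a+b)/2,np.linalg.norm(a-b)
E
python3 - <<'E'
from h import *
cs={n:cam(n) for n in ['scene','top']}
for n in cs:
  for k in ['blue','green','red']: print(n,k,blobs(cs[n],k)[0])
t,s=cs['top'],cs['scene']
for nm,c,u,v,z in [('white',t,427,148,.13),('white s',s,188,256,.13),('amber',t,190,218,.15),('amber s',s,440,180,.15),('beaker',t,220,161,.0),('beaker s',s,450,285,.0),('foot',t,421,228,0),('tallprobe',t,437,274,0),('plate corners',t,384,203,.01),('',t,293,247,.01),('',t,273,210,.01),('',t,363,165,.01)]: print(nm,onz(c,u,v,z).round(3))
f=s['frame'][140:270,150:300]; g=t['frame'][150:290,380:480]
a=cv2.resize(f,None,fx=3,fy=3); b=cv2.resize(g,None,fx=3,fy=3); 
o=np.zeros((430,760,3),np.uint8); o[:390,:450]=a;o[:420,455:755]=b; cv2.imwrite('pics/crop.png',o)
E
```

```text
scene blue [([20, 0, 11, 2, 21], [24.8, 0.5]), ([272, 0, 20, 3, 42], [281.1, 0.6]), ([433, 22, 13, 10, 123], [439.0, 26.5]), ([0, 24, 79, 63, 1494], [39.4, 45.4]), ([469, 29, 11, 9, 71], [474.0, 32.8]), ([78, 30, 12, 10, 95], [83.5, 34.6]), ([175, 150, 20, 32, 469], [184.6, 164.8]), ([497, 178, 93, 46, 240], [537.6, 211.7]), ([215, 185, 9, 16, 113], [219.1, 192.1]), ([181, 189, 16, 26, 305], [188.5, 200.6])]
scene green [([263, 223, 20, 19, 310], [272.5, 231.8])]
scene red [([387, 25, 25, 25, 555], [399.0, 37.3]), ([326, 182, 16, 13, 96], [333.1, 189.8]), ([537, 182, 6, 25, 55], [539.7, 194.1])]
top blue [([431, 210, 18, 15, 181], [439.9, 217.0]), ([442, 260, 27, 20, 391], [455.3, 270.0]), ([408, 266, 11, 10, 78], [413.4, 270.5])]
top green [([351, 174, 16, 16, 110], [358.7, 181.4])]
top red []
white [ 0.72  -0.235  0.13 ]
white s [ 0.731 -0.233  0.13 ]
amber [0.53  0.284 0.15 ]
amber s [0.543 0.283 0.15 ]
beaker [0.711 0.269 0.   ]
beaker s [0.712 0.276 0.   ]
foot [ 0.557 -0.251  0.   ]
tallprobe [ 0.445 -0.288  0.   ]
plate corners [ 0.614 -0.157  0.01 ]
 [0.494 0.066 0.01 ]
 [0.584 0.121 0.01 ]
 [ 0.713 -0.103  0.01 ]
```

View pics/crop.png

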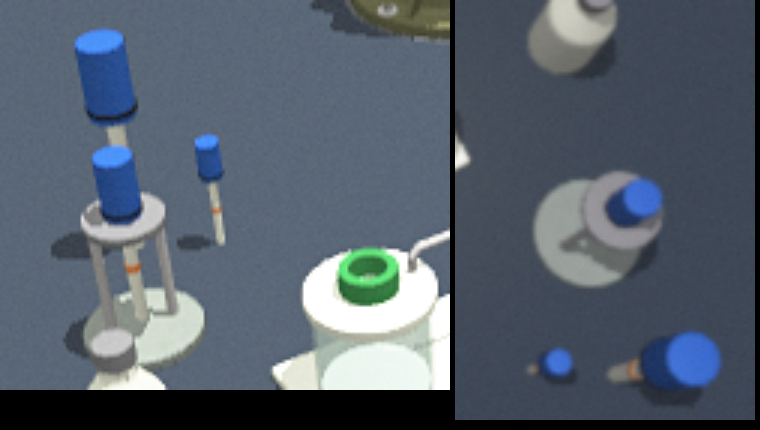

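The crop confirms it: the middle-sized head sits in the grey ring. The larger probe stands behind it and the small one to its right, both outside the stand. Now I compute targets and the first move.

```bash
cat >> h.py <<'E'
def go(p,yaw):
    s=manip.read_state(); Rt=R.from_euler('xyz',s['tcp_rot'],degrees=True)
    d=Rt.inv().apply(np.array(p)-s['tool_pos'])*1000
    r=(Rt.inv()*R.from_euler('xyz',[180,0,yaw],degrees=True)).as_rotvec()
    print('t',s['clock'],'pos',s['tool_pos'].round(4),s['tcp_rot'].round(1),'F',s['wrist_force'].round(1)); print('shift',d.round(1),'turn',r.round(3),'rows>=',max(np.linalg.norm(d)/41.7,np.linalg.norm(r)/.125).round(1))
E
python3 - <<'E'
from h import *
LIM['red']=((0,150,60),(6,255,255))
s,t=cam('scene'),cam('top')
print(blobs(t,'red',8)[0])
print('guide top',onz(t,358.9,182.3,.115),'scene',onz(s,272.5,229.5,.115),cross(ray(t,358.9,182.3),ray(s,272.5,229.5)))
print('head top',onz(t,442,216.3,.16), 'scene', onz(s,188.5,191.5,.16))
print('cap top',onz(t,300,205,.166), 'scene',onz(s,333.5,186,.166))
go([.565,.048,.22],95)
E
```

```text
[([292, 199, 16, 14, 180], [299.7, 205.4]), ([58, 248, 26, 46, 76], [70.4, 270.3])]
guide top [ 0.63581755 -0.08218372  0.115     ] scene [ 0.6439889  -0.08134449  0.115     ] (array([ 0.63724729, -0.08218388,  0.1099954 ]), np.float64(0.0010079168324560038))
head top [ 0.55535578 -0.25538441  0.16      ] scene [ 0.55810435 -0.25260312  0.16      ]
cap top [0.56563815 0.04744152 0.166     ] scene [0.5726392  0.04787863 0.166     ]
t 0.3 pos [0.2154 0.6131 0.2222] [-180.     0.   160.7] F [ 0.1 -0.8  0.6]
shift [-517.1 -417.3    2.5] turn [-1.000e-03  0.000e+00  1.146e+00] rows>= 15.9
```

```bash
python3 -m pendant '[[-32,-26,0,0,0,0.07,-1],[-64,-52,0,0,0,0.14,-1],[-96,-78,0,0,0,0.21,-1],[-128,-104,0,0,0,0.28,-1],[-160,-130,0,0,0,0.35,-1],[-192,-156,0,0,0,0.42,-1],[-224,-182,0,0,0,0.49,-1],[-256,-208,0,0,0,0.56,-1]]'; python3 -c "
from h import *
go([.567,.0475,.22],95)"
```

```text
clock: 0.97
tool_pos: [0.3887, 0.3303, 0.2228]
tcp_rot: [180.0, -0.0, 128.4]
wrist_force: [0.9, 0.3, 0.5]
gripper_width: 0.0417
grip_force: 0.0
t 0.9667 pos [0.3887 0.3303 0.2228] [180.   -0.  128.4] F [0.9 0.3 0.5]
shift [-332.4  -35.8    2.7] turn [ 0.001 -0.001  0.582] rows>= 8.0
```

```bash
python3 -m pendant '[[-41,-4,0,0,0,0.07,-1],[-82,-9,0,0,0,0.14,-1],[-123,-13,0,0,0,0.21,-1],[-164,-17,0,0,0,0.28,-1],[-205,-22,0,0,0,0.35,-1],[-245,-26,0,0,0,0.42,-1],[-270,-29,0,0,0,0.5,-1],[-270,-29,0,0,0,0.58,-1]]'
python3 - <<'E'
from h import *
go([.567,.0475,.22],95)
LIM['red']=((0,150,60),(6,255,255))
c=cam('wrist'); cv2.imwrite('pics/w1.png',c['frame'])
b=blobs(c,'red',100)[0]; print(b,[onz(c,*x[1],.166) for x in b]); b=blobs(c,'green',100)[0]; print(b,[onz(c,*x[1],.115) for x in b])
E
```

```text
clock: 1.63
tool_pos: [0.5364, 0.0953, 0.223]
tcp_rot: [179.9, 0.2, 94.5]
wrist_force: [0.4, -0.3, 0.5]
gripper_width: 0.0011
grip_force: 0.0
t 1.6333 pos [0.5364 0.0953 0.223 ] [179.9   0.2  94.5] F [ 0.4 -0.3  0.5]
shift [-50.1  26.7   3.2] turn [ 0.002  0.003 -0.008] rows>= 1.4
[] []
[] []
```

View pics/w1.png

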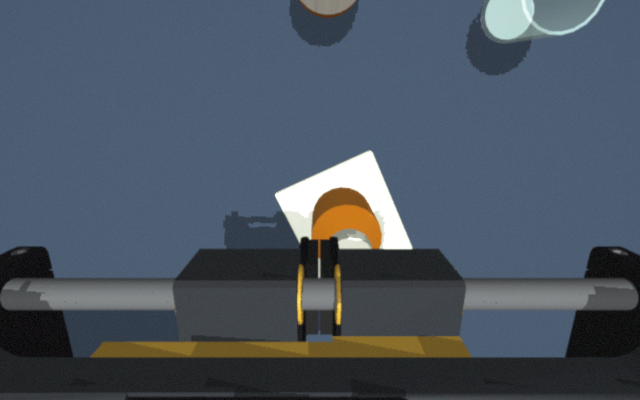

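The wrist view shows the base plate and dispenser bottle at (345,225); the cap is hidden behind the fingers. The top/scene fix is good to a few mm, enough for a 36 mm cap. I move over it and press.

```bash
python3 -m pendant '[[-25,13,0,0,0,0,-1],[-50,27,0,0,0,0,-1],[-50,27,0,0,0,0,-1],[-50,27,30,0,0,0,-1],[-50,27,48,0,0,0,-1],[-50,27,55,0,0,0,-1],[-50,27,62,0,0,0,-1],[-50,27,62,0,0,0,-1]]'; python3 -c "
from h import *
go([.567,.0475,.153],95)"
```

```text
clock: 2.35
tool_pos: [0.564, 0.0566, 0.1605]
tcp_rot: [-179.9, -0.0, 95.4]
wrist_force: [-4.9, -0.1, 6.8]
gripper_width: 0.0004
grip_force: 3.4
t 2.35 pos [0.564  0.0566 0.1605] [-179.9   -0.    95.4] F [-4.9 -0.1  6.8]
shift [-9.3  2.1  7.5] turn [-0.003 -0.001  0.008] rows>= 0.3
```

```bash
python3 -m pendant '[[0,0,4,0,0,0,-1],[0,0,8,0,0,0,-1],[0,0,9,0,0,0,-1],[0,0,9,0,0,0,-1],[0,0,9,0,0,0,-1]]'
```

```text
clock: 2.77
tool_pos: [0.5651, 0.0567, 0.1542]
tcp_rot: [180.0, -0.1, 95.4]
wrist_force: [-6.1, -0.5, 11.3]
gripper_width: 0.0007
grip_force: 5.3
```

```bash
python3 -m pendant '[[0,0,3,0,0,0,-1],[0,0,4,0,0,0,-1],[0,0,4,0,0,0,-1],[0,0,4,0,0,0,-1]]'; python3 -m pendant '[[0,0,-20,0,0,0,-1],[0,0,-40,0,0,0,-1],[0,0,-70,0,0,0,-1],[0,0,-100,0,0,0,-1],[0,0,-100,0,0,0,-1],[0,0,-100,0,0,0,-1]]';  python3 -c "
from h import *
go([.565,-.17,.26],17)"
```

```text
clock: 3.1
tool_pos: [0.5653, 0.0567, 0.1523]
tcp_rot: [179.9, -0.1, 95.4]
wrist_force: [-10.5, -1.4, 20.9]
gripper_width: 0.0004
grip_force: 10.4
clock: 3.6
tool_pos: [0.5669, 0.0564, 0.2507]
tcp_rot: [179.6, -0.1, 95.4]
wrist_force: [-0.5, -0.6, -0.8]
gripper_width: 0.0005
grip_force: 0.0
t 3.6 pos [0.5669 0.0564 0.2507] [ 1.796e+02 -1.000e-01  9.540e+01] F [-0.5 -0.6 -0.8]
shift [-225.2  -23.2   -9.7] turn [ 0.004 -0.005  1.369] rows>= 10.9
```

```bash
python3 -m pendant '[[-35,-3,-2,0,0,0.12,1],[-70,-6,-4,0,0,0.24,1],[-105,-9,-6,0,0,0.36,1],[-140,-12,-8,0,0,0.48,1],[-165,-15,-10,0,0,0.6,1],[-180,-18,-10,0,0,0.72,1],[-190,-20,-10,0,0,0.84,1],[-200,-20,-10,0,0,0.96,1]]';  python3 - <<'E'
from h import *
LIM['red']=((0,150,60),(6,255,255))
s,t=cam('scene'),cam('top')
for c,n in((s,'s'),(t,'t')):
  for k in('blue','red'): print(n,k,[b for b in blobs(c,k,20)[0] if 160<b[1][0]<470 and b[1][1]>140])
print('tall top', [onz(s,185,153,z).round(3).tolist() for z in(.16,.18,.2,.22)],[onz(t,460,270,z).round(3).tolist() for z in(.16,.18,.2,.22)])
go([.5565,-.254,.26],16)
E
```

```text
clock: 4.27
tool_pos: [0.5631, -0.1463, 0.2568]
tcp_rot: [-179.9, 0.0, 39.9]
wrist_force: [-0.6, -0.1, -0.3]
gripper_width: 0.0459
grip_force: 0.0
s blue [([175, 150, 20, 32, 468], [184.6, 164.9]), ([215, 185, 9, 16, 114], [219.1, 192.1]), ([181, 189, 16, 26, 302], [188.5, 200.7])]
s red [([326, 181, 17, 14, 192], [333.6, 187.3])]
t blue []
t red [([291, 199, 17, 14, 182], [299.6, 205.4])]
tall top [[0.386, -0.285, 0.16], [0.425, -0.276, 0.18], [0.463, -0.267, 0.2], [0.501, -0.259, 0.22]] [[0.444, -0.289, 0.16], [0.443, -0.282, 0.18], [0.441, -0.275, 0.2], [0.439, -0.268, 0.22]]
t 4.3667 pos [ 0.5632 -0.1471  0.2569] [1.80e+02 1.00e-01 4.01e+01] F [ 0.1  0.1 -0.8]
shift [-74.   77.4  -3. ] turn [0.    0.001 0.421] rows>= 3.4
```

The plunger cap is back at its starting pixels. I move over the head, then check before descending.

```bash
python3 -m pendant '[[-20,20,0,0,0,0.1,1],[-40,40,0,0,0,0.2,1],[-60,60,0,0,0,0.3,1],[-74,77,0,0,0,0.42,1],[-74,77,0,0,0,0.42,1],[-74,77,0,0,0,0.42,1],[-74,77,0,0,0,0.42,1]]';  python3 - <<'E'
from h import *
s,c=cam('scene'),cam('wrist')
go([.5565,-.254,.26],16)
cv2.imwrite('pics/w2.png',np.vstack([c['frame'][:,:],s['frame'][100:300]]))
p,w=manip.read_state()['tool_pos'],0
print(proj(s,[.5565,-.254,.16]),proj(c,[.5565,-.254,.16]),c['o'],c['R'][:,2])
E
```

```text
clock: 4.95
tool_pos: [0.5577, -0.2499, 0.2569]
tcp_rot: [-179.9, 0.0, 16.6]
wrist_force: [0.9, -0.1, 0.0]
gripper_width: 0.0865
grip_force: 0.0
t 5.05 pos [ 0.558  -0.2495  0.2572] [-179.9   -0.    16.6] F [-0.1 -0.2 -0.3]
shift [-2.7  3.8 -2.8] turn [-0.001 -0.     0.01 ] rows>= 0.1
(np.float64(187.93102154717747), np.float64(191.11603520475353)) (np.float64(324.7863074178397), np.float64(207.27394974322573)) [ 0.63163495 -0.22704154  0.41892636] [-0.26777544 -0.07829366 -0.96029496]
```

View pics/w2.png

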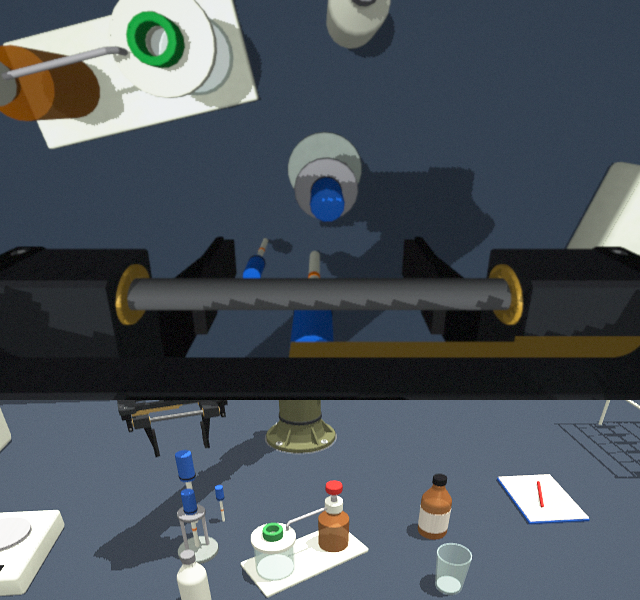

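The wrist view shows the head top at (327,203), the ring below it and the collar at (155,39), with the fingers open either side of the tall probe further back. I refine both from this view.

Run:
```python
from h import *
c=cam('wrist'); f=c['frame']
b,m=blobs(c,'blue',200)
lab=m[150:235,295:360]
ys,xs=np.nonzero(lab); print('head cols per row',[(150+y,295+xs[ys==y].min(),295+xs[ys==y].max()) for y in sorted(set(ys))[::4]])
b,m=blobs(c,'green',200); print(b)
h=cv2.cvtColor(f,cv2.COLOR_BGR2HSV)
cs,_=cv2.findContours(m,cv2.RETR_CCOMP,cv2.CHAIN_APPROX_NONE)
for q in cs:
    if cv2.contourArea(q)>100:
        e=cv2.fitEllipse(q); print(e,onz(c,*e[0],.115))
for u,v in((327,203),(327,205)): print(onz(c,u,v,.16))
```

```text
head cols per row [(np.int64(178), np.int64(322), np.int64(330)), (np.int64(182), np.int64(315), np.int64(337)), (np.int64(186), np.int64(313), np.int64(339)), (np.int64(190), np.int64(312), np.int64(340)), (np.int64(194), np.int64(311), np.int64(341)), (np.int64(198), np.int64(311), np.int64(342)), (np.int64(202), np.int64(311), np.int64(343)), (np.int64(206), np.int64(311), np.int64(343)), (np.int64(210), np.int64(311), np.int64(342)), (np.int64(214), np.int64(314), np.int64(340)), (np.int64(218), np.int64(317), np.int64(337))]
[([126, 12, 58, 55, 1890], [154.1, 39.2])]
((154.57090759277344, 39.42787551879883), (49.0547981262207, 61.229347229003906), 129.101318359375) [ 0.64060412 -0.08466589  0.115     ]
((156.0957489013672, 40.371944427490234), (23.889728546142578, 31.192054748535156), 1.199926733970642) [ 0.64025718 -0.0859667   0.115     ]
[ 0.56037092 -0.2547385   0.16      ]
[ 0.55879503 -0.25521904  0.16      ]
```

```bash
python3 -m pendant '[[-1,5,20,0,0,0.01,1],[-1,5,50,0,0,0.01,1],[-1,5,75,0,0,0.01,1],[-1,5,100,0,0,0.01,1],[-1,5,120,0,0,0.01,1],[-1,5,132,0,0,0.01,1],[-1,5,139,0,0,0.01,1],[-1,5,139,0,0,0.01,1]]';  python3 - <<'E'
from h import *
go([.558,-.2545,.117],16)
E
python3 -m pendant '[[0,0,0,0,0,0,0],[0,0,0,0,0,0,-0.2],[0,0,0,0,0,0,-0.6],[0,0,0,0,0,0,-1],[0,0,0,0,0,0,-1],[0,0,0,0,0,0,-1],[0,0,0,0,0,0,-1],[0,0,0,0,0,0,-1]]' 20;  python3 - <<'E'
from h import *
go([.558,-.2545,.26],16)
E
```

```text
clock: 5.77
tool_pos: [0.5574, -0.2559, 0.1174]
tcp_rot: [-179.9, 0.1, 15.8]
wrist_force: [0.2, -0.1, -0.1]
gripper_width: 0.0872
grip_force: 0.0
t 5.7667 pos [ 0.5574 -0.2559  0.1174] [-1.799e+02  1.000e-01  1.580e+01] F [ 0.2 -0.1 -0.1]
shift [ 1.  -1.2  0.4] turn [-0.001  0.002 -0.004] rows>= 0.0
clock: 6.43
tool_pos: [0.5577, -0.2569, 0.1186]
tcp_rot: [-180.0, -0.0, 15.7]
wrist_force: [-0.5, 0.2, 0.5]
gripper_width: 0.0416
grip_force: 0.0
t 6.4333 pos [ 0.5577 -0.2569  0.1186] [-180.    -0.    15.7] F [-0.5  0.2  0.5]
shift [   0.9   -2.3 -141.4] turn [-0.    -0.    -0.005] rows>= 3.4
```

```bash
python3 -m pendant '[[0,0,0,0,0,0,-1],[0,0,0,0,0,0,-1],[0,0,0,0,0,0,-1],[0,0,0,0,0,0,-1],[0,0,0,0,0,0,-1],[0,0,0,0,0,0,-1]]' 20
python3 -m pendant '[[0,0,-10,0,0,0,-1],[0,0,-30,0,0,0,-1],[0,0,-60,0,0,0,-1],[0,0,-90,0,0,0,-1],[0,0,-120,0,0,0,-1],[0,0,-140,0,0,0,-1],[0,0,-150,0,0,0,-1],[0,0,-150,0,0,0,-1]]'
python3 - <<'E'
from h import *
s=cam('scene'); c=cam('wrist'); cv2.imwrite('pics/w3.png',np.vstack([c['frame'],s['frame'][60:260]]))
go([.558,-.2545,.26],16)
E
```

```text
clock: 6.93
tool_pos: [0.5577, -0.2569, 0.1185]
tcp_rot: [-180.0, -0.0, 15.7]
wrist_force: [-0.1, -0.4, 0.9]
gripper_width: 0.0278
grip_force: 20.0
clock: 7.6
tool_pos: [0.5587, -0.2578, 0.2714]
tcp_rot: [179.9, -0.2, 15.7]
wrist_force: [0.8, -0.0, -0.9]
gripper_width: 0.0275
grip_force: 20.0
t 7.7 pos [ 0.5574 -0.2567  0.2678] [-180.     0.    15.7] F [ 0.8  0.2 -2. ]
shift [ 1.2 -2.   7.8] turn [-0.001  0.001 -0.005] rows>= 0.2
```

View pics/w3.png

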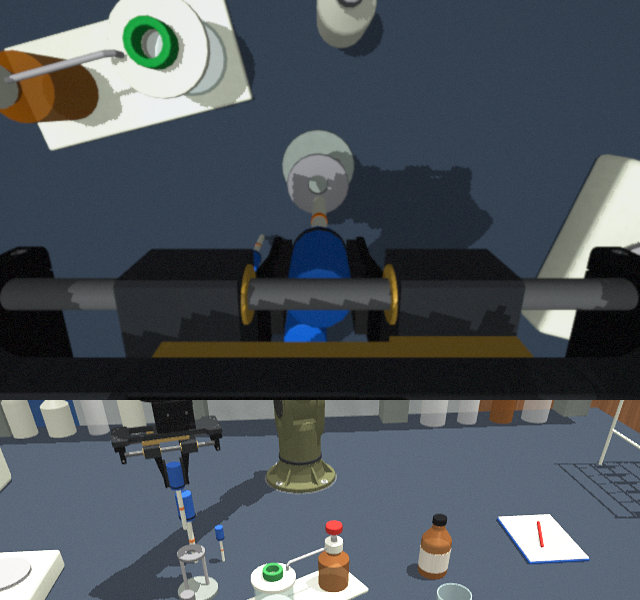

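The probe hangs from the fingers, with its band at wrist (319,218) and the ring empty below; the collar is at (150,42). I check the tilt by comparing against an ideally vertical probe.

```bash
cat >> h.py <<'E'
LIM['orange']=((5,110,90),(16,255,255))
def chk(names=('scene','wrist'),tipoff=.1035):
    p=manip.read_state()['tool_pos']; rs=[]
    for n in names:
        c=cam(n); pr={k:proj(c,p+[0,0,-tipoff+z]) for k,z in(('tip',0),('band',.05),('headbot',.095))}
        print(n,{k:np.round(v,1).tolist() for k,v in pr.items()})
        b=[x for x in blobs(c,'orange',3)[0] if np.hypot(*(np.array(x[1])-pr['band']))<35]; print(' orange',b)
        hs=cv2.cvtColor(c['frame'],cv2.COLOR_BGR2HSV)
        w=[]
        for t in np.linspace(.05,.95,10):
            q=proj(c,p+[0,0,-tipoff+.095*t]); r=int(round(q[1])); x0=int(q[0])-18
            if 0<=r<400:
                g=c['frame'][r,max(x0,0):x0+37,2].astype(int); i=np.nonzero(g>130)[0]
                if len(i): w.append((r,round(q[0],1),(x0+i.min(),x0+i.max())))
        print(' rows(row,pred,edges)',[(a,float(b),tuple(map(int,d))) for a,b,d in w])
        if len(b)==1: rs.append(ray(c,*b[0][1]))
    if len(rs)==2: x,e=cross(*rs); print('band',x.round(4),'gap',e.round(4),'minus tcp',(x-p).round(4))
E
python3 -c "
from h import *
chk()"
```

```text
scene {'tip': [186.2, 189.7], 'band': [182.2, 168.7], 'headbot': [178.4, 148.7]}
 orange [([180, 168, 5, 4, 14], [182.1, 169.7]), ([189, 198, 6, 5, 18], [191.8, 200.4])]
 rows(row,pred,edges) [(188, 185.8, (184, 191)), (184, 185.1, (183, 191)), (180, 184.3, (183, 186)), (176, 183.6, (182, 185)), (172, 182.8, (181, 185)), (168, 182.0, (180, 184)), (164, 181.2, (179, 183)), (159, 180.4, (178, 182)), (155, 179.6, (178, 181)), (151, 178.8, (181, 181))]
wrist {'tip': [320.3, 201.4], 'band': [320.5, 222.5], 'headbot': [320.7, 250.8]}
 orange [([311, 212, 17, 11, 58], [319.0, 215.9])]
 rows(row,pred,edges) []
```

Stem and band match a vertical probe on the tool axis in both views. I move over the guide at this height.

```bash
python3 -c "
from h import *
c=cam('wrist')
for q in cv2.findContours(blobs(c,'green',200)[1],cv2.RETR_CCOMP,cv2.CHAIN_APPROX_NONE)[0]:
    if cv2.contourArea(q)>100: e=cv2.fitEllipse(q); print(e,onz(c,*e[0],.115))
go([.639,-.085,.268],16)"
```

```text
((149.95701599121094, 39.897918701171875), (47.60480880737305, 59.784610748291016), 129.27999877929688) [ 0.64053765 -0.08483382  0.115     ]
((151.43215942382812, 40.842716217041016), (22.97591209411621, 30.176380157470703), 0.7115952968597412) [ 0.640147   -0.08612553  0.115     ]
t 7.85 pos [ 0.557  -0.2564  0.2667] [-1.799e+02  1.000e-01  1.570e+01] F [-0.3  0.2 -1.2]
shift [ 125.3 -142.8   -1.4] turn [-0.002  0.003 -0.005] rows>= 4.6
```

```bash
python3 -m pendant '[[15,-18,0,0,0,0,-1],[35,-40,0,0,0,0,-1],[58,-66,0,0,0,0,-1],[81,-92,0,0,0,0,-1],[100,-114,0,0,0,0,-1],[115,-131,0,0,0,0,-1],[125,-143,0,0,0,0,-1],[125,-143,0,0,0,0,-1]]'
python3 -m pendant '[[0,0,0,0,0,0,-1],[0,0,0,0,0,0,-1],[0,0,0,0,0,0,-1],[0,0,0,0,0,0,-1]]'
python3 - <<'E'
from h import *
chk()
c=cam('wrist'); s=cam('scene');t=cam('top')
for k,c2 in(('w',c),('s',s),('t',t)):
  for q in cv2.findContours(blobs(c2,'green',50)[1],cv2.RETR_CCOMP,cv2.CHAIN_APPROX_NONE)[0]:
    if cv2.contourArea(q)>40: e=cv2.fitEllipse(q); print(k,e,onz(c2,*e[0],.115))
go([.639,-.085,.268],16)
cv2.imwrite('pics/w4.png',np.vstack([np.hstack([cv2.resize(c['frame'][80:280,170:470],(600,400))]),cv2.resize(s['frame'][120:270,200:350],(200,200)).repeat(1,0)@np.eye(3,dtype=np.uint8) if 0 else cv2.resize(s['frame'][165:235,200:410],(600,200))]))
E
```

```text
clock: 8.52
tool_pos: [0.6404, -0.0803, 0.2667]
tcp_rot: [-179.9, 0.1, 16.1]
wrist_force: [-0.3, 1.6, -0.6]
gripper_width: 0.0279
grip_force: 20.0
clock: 8.85
tool_pos: [0.6387, -0.0877, 0.2689]
tcp_rot: [180.0, -0.0, 15.5]
wrist_force: [-1.0, 0.3, -1.2]
gripper_width: 0.0279
grip_force: 20.0
scene {'tip': [267.6, 207.4], 'band': [265.8, 185.7], 'headbot': [264.1, 164.9]}
 orange [([263, 185, 6, 4, 15], [265.9, 186.7])]
 rows(row,pred,edges) [(205, 267.5, (265, 270)), (201, 267.1, (265, 269)), (197, 266.8, (265, 269)), (193, 266.4, (265, 269)), (189, 266.1, (264, 268)), (185, 265.8, (263, 268)), (180, 265.4, (263, 268)), (176, 265.0, (263, 267)), (172, 264.7, (263, 267))]
wrist {'tip': [320.1, 202.1], 'band': [320.4, 223.0], 'headbot': [320.8, 251.1]}
 orange [([312, 213, 15, 10, 50], [319.4, 215.6])]
 rows(row,pred,edges) [(204, 320.1, (302, 338)), (207, 320.2, (302, 338)), (211, 320.2, (302, 338)), (215, 320.3, (302, 338)), (219, 320.3, (302, 329))]
band [ 0.6438 -0.0866  0.2161] gap 0.0018 minus tcp [ 0.005   0.0012 -0.0527]
w ((314.2584228515625, 181.24066162109375), (40.051456451416016, 42.17680358886719), 67.64421844482422) [ 0.64304578 -0.08058122  0.115     ]
w ((314.3610534667969, 181.3946075439453), (24.227754592895508, 27.069499969482422), 91.85891723632812) [ 0.64292837 -0.08071401  0.115     ]
s ((272.46337890625, 231.85565185546875), (18.200267791748047, 20.131019592285156), 79.76496124267578) [ 0.65176429 -0.08138828  0.115     ]
t 9.1 pos [ 0.6393 -0.0859  0.2687] [-180.    -0.    15.7] F [ 0.   0.9 -1.4]
shift [-0.  -0.9  0.7] turn [-0.    -0.    -0.006] rows>= 0.0
```

View pics/w4.png

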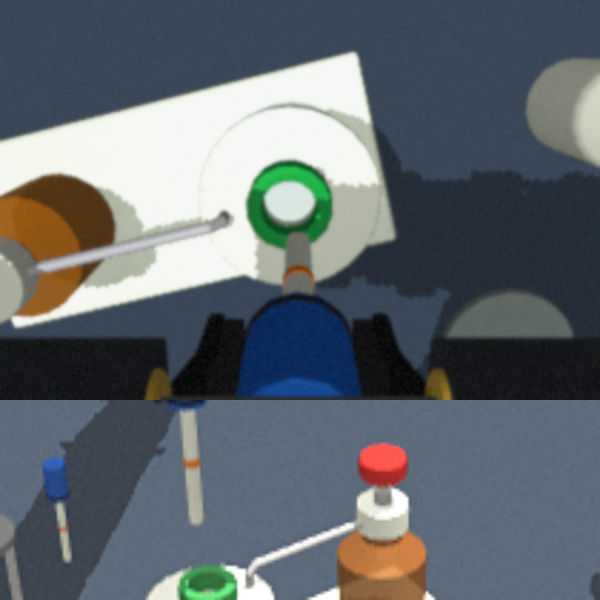

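The probe hangs just short of the collar, whose hole centre is about (314,181) in the wrist frame. The wall-biased fits from opposite sides average to a guide centre near (0.6395, -0.0815). I overlay that circle once to verify it.

Run:
```python
from h import *
c=cam('wrist'); s=cam('scene')
def ov(c,x0,y0,w,h,k):
    f=cv2.resize(c['frame'][y0:y0+h,x0:x0+w],None,fx=k,fy=k,interpolation=cv2.INTER_CUBIC)
    a=np.linspace(0,2*np.pi,60)
    for r in(.021,.013):
      pts=np.array([[(np.array(proj(c,[.6395+r*np.cos(t),-.0815+r*np.sin(t),.115]))+.5-[x0,y0])*k for t in a]])
      cv2.polylines(f,[pts.round().astype(int).reshape(-1,1,2)],True,(0,0,255),1)
    return f
A=ov(c,285,150,60,60,9.0); B=ov(s,250,215,40,40,6.0)
o=np.zeros((540,790,3),np.uint8); o[:,:540]=A; o[:240,545:785]=B; cv2.imwrite('pics/ov.png',o)
```

```text
(no output)
```

View pics/ov.png

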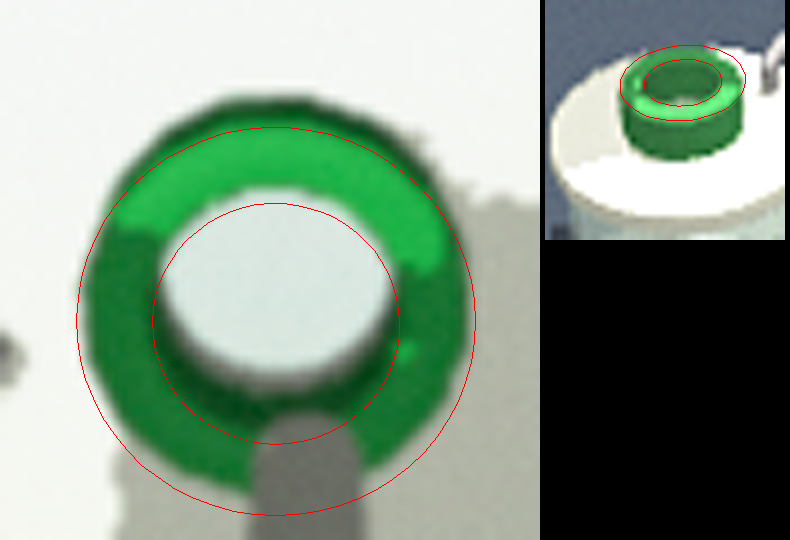

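```bash
python3 -m pendant '[[1,-2,0,0,0,0,-1],[2,-4,0,0,0,0,-1],[2,-4,12,0,0,0,-1],[2,-4,24,0,0,0,-1],[2,-4,36,0,0,0,-1],[2,-4,42,0,0,0,-1],[2,-4,42,0,0,0,-1],[2,-4,42,0,0,0,-1]]'
python3 -m pendant '[[0,0,0,0,0,0,-1],[0,0,0,0,0,0,-1],[0,0,0,0,0,0,-1],[0,0,0,0,0,0,-1]]'
python3 - <<'E'
from h import *
go([.640,-.0817,.1685],16)
c=cam('wrist'); s=cam('scene')
p=manip.read_state()['tool_pos']
def ov(c,x0,y0,w,h,k):
    f=cv2.resize(c['frame'][y0:y0+h,x0:x0+w],None,fx=k,fy=k,interpolation=cv2.INTER_CUBIC)
    for r,z,o in((.021,.115,[.640,-.0817]),(.005,p[2]-.1035,p[:2])):
      pts=np.array([[(np.array(proj(c,[o[0]+r*np.cos(t),o[1]+r*np.sin(t),z]))+.5-[x0,y0])*k for t in np.linspace(0,6.283,60)]])
      cv2.polylines(f,[pts.round().astype(int).reshape(-1,1,2)],True,(0,0,255),1)
    return f
o=np.zeros((540,790,3),np.uint8); o[:,:540]=ov(c,285,165,60,60,9.0); o[:240,545:785]=ov(s,250,205,40,40,6.0); cv2.imwrite('pics/ov2.png',o)
E
```

```text
clock: 9.87
tool_pos: [0.6398, -0.0811, 0.2257]
tcp_rot: [-180.0, 0.1, 15.7]
wrist_force: [0.8, 0.7, -0.7]
gripper_width: 0.0274
grip_force: 20.0
clock: 10.2
tool_pos: [0.6405, -0.0812, 0.2271]
tcp_rot: [180.0, -0.1, 15.7]
wrist_force: [-0.3, -0.1, -0.5]
gripper_width: 0.0273
grip_force: 20.0
t 10.2 pos [ 0.6405 -0.0812  0.2271] [ 1.80e+02 -1.00e-01  1.57e+01] F [-0.3 -0.1 -0.5]
shift [-0.7  0.4 58.6] turn [ 0.    -0.001 -0.005] rows>= 1.4
```

View pics/ov2.png

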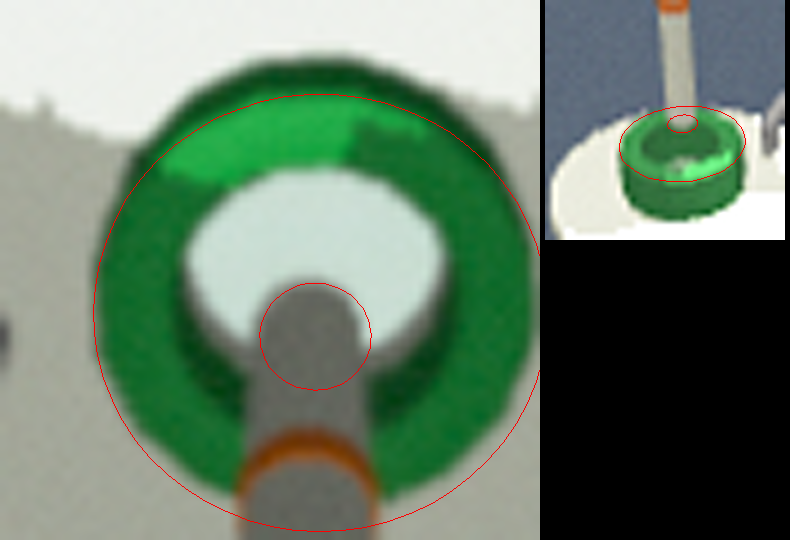

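The tip sits over the hole, centred within about 1 mm in both views (wrist tip (319,202), scene aligned). I lower it with a 0.5 mm trim.

```bash
python3 -m pendant '[[0.5,0.5,5,0,0,0,-1],[0.5,0.5,14,0,0,0,-1],[0.5,0.5,23,0,0,0,-1],[0.5,0.5,32,0,0,0,-1],[0.5,0.5,41,0,0,0,-1],[0.5,0.5,49,0,0,0,-1],[0.5,0.5,55,0,0,0,-1],[0.5,0.5,58,0,0,0,-1]]'
python3 -m pendant '[[0,0,0,0,0,0,-1],[0,0,0,0,0,0,-1],[0,0,0,0,0,0,-1],[0,0,0,0,0,0,-1],[0,0,0,0,0,0,-1],[0,0,0,0,0,0,-1]]'
python3 - <<'E'
from h import *
go([.6405,-.0818,.1685],16)
chk()
c=cam('wrist'); s=cam('scene')
o=np.zeros((540,790,3),np.uint8); o[:,:540]=cv2.resize(c['frame'][180:240,285:345],(540,540)); o[:240,545:785]=cv2.resize(s['frame'][205:245,250:290],(240,240)); cv2.imwrite('pics/fin.png',o)
E
```

```text
clock: 10.97
tool_pos: [0.6403, -0.0813, 0.1671]
tcp_rot: [-180.0, 0.1, 15.7]
wrist_force: [-0.1, 0.7, -1.6]
gripper_width: 0.0275
grip_force: 20.0
clock: 11.47
tool_pos: [0.641, -0.0814, 0.1689]
tcp_rot: [180.0, -0.0, 15.7]
wrist_force: [0.2, -0.0, -1.5]
gripper_width: 0.0276
grip_force: 20.0
t 11.4667 pos [ 0.641  -0.0814  0.1689] [180.   -0.   15.7] F [ 0.2 -0.  -1.5]
shift [-0.6  0.2  0.4] turn [ 0.    -0.001 -0.005] rows>= 0.0
scene {'tip': [274.0, 247.8], 'band': [272.5, 228.4], 'headbot': [271.0, 210.0]}
 orange [([271, 229, 5, 3, 10], [272.7, 229.6])]
 rows(row,pred,edges) [(246, 273.8, (255, 291)), (242, 273.5, (255, 291)), (239, 273.3, (255, 291)), (235, 273.0, (254, 290)), (231, 272.7, (254, 290)), (228, 272.4, (256, 290)), (224, 272.1, (263, 288)), (220, 271.8, (270, 274)), (216, 271.5, (270, 274))]
wrist {'tip': [319.6, 201.8], 'band': [319.8, 222.6], 'headbot': [320.1, 250.7]}
 orange [([312, 212, 14, 8, 48], [318.4, 215.1])]
 rows(row,pred,edges) [(207, 319.7, (308, 330)), (211, 319.7, (304, 334)), (215, 319.8, (303, 336)), (219, 319.8, (304, 334)), (224, 319.8, (309, 329))]
band [ 0.646  -0.0799  0.1162] gap 0.0019 minus tcp [ 0.005   0.0015 -0.0528]
```

View pics/fin.png

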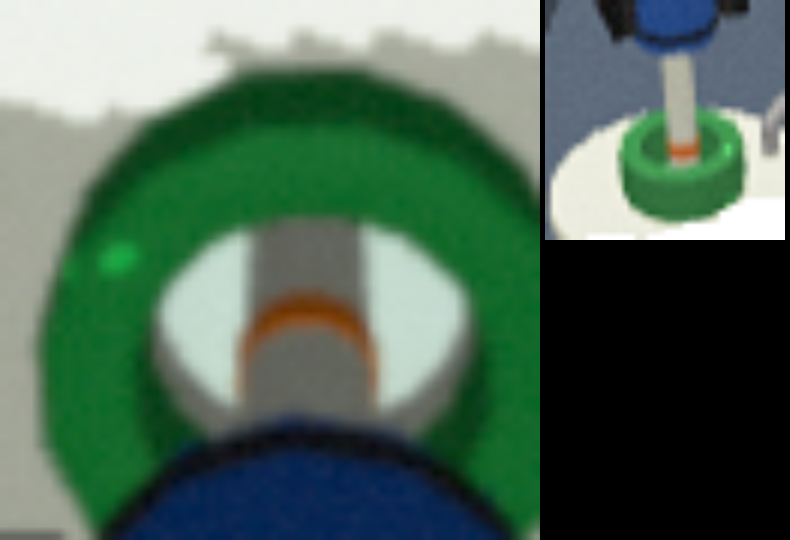

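The stem is centred in the hole (wrist: hole 145–480, stem 242–375 in the crop) and the band is at collar-top height. Handing in.

```bash
python3 -c "
from h import *
print(manip.read_state()['joint_velocities'].round(2)); print(manip.hand_in())"
```

```text
[-0.1   0.08 -0.06  0.04 -0.07 -0.07 -0.01]
the job is handed in; nothing more can be done
None
```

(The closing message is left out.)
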